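# Build up a honing hub: wheel, spacer, keyed cap

### The arm

A 6-joint arm with a two-finger parallel gripper is mounted at the origin on a cart in front of the work surface, level with it; the furniture and walls round the work are solid. World frame = base frame: x ahead of the robot, y to its left, z up, the work surface at z = 0. Lengths are in mm, angles in rad, forces in N, time in s.
With the tool pointing down it reaches from about 300 to 950 mm from the base axis. Payload 3.1 kg.
Tool frame: the origin (TCP) lies at the very end of the fingers, on their centre line; the grasp point (between the pads) lies behind it (ctrl.pinch_z is the z of the grasp point in the tool frame, in mm); z points along the fingers, y is the line along which they close (so a half turn about z gives the same grasp; the last joint's range is limited). The gripper opens to 85 mm and grips with 20 to 120 N. Pads are 22 mm wide; open, the fingers measure 114 mm over their backs; the gripper's body (76 mm by 85 mm) begins 54 mm behind the grasp point. The pads swing forward as they close: fully open they stand 13 mm farther back than shut.
Start: joints at [1.183, 0.308, 1.634, -0, 1.2, -0.07], TCP at [195.324, 593.701, 231.272] pointing down, gripper open.
Joint ranges: [-3.06, 3.06], [-0.79, 1.96], [0.05, 2.63], [-1.19, 4.34], [0.05, 2.64], [-2.94, 2.94]. Speed limits (rad/s): [2.79, 2.79, 3.14, 3.14, 3.14, 3.14].

### API

Orientations are given as a rotation vector (axis times angle).
In Python, from plant import status, vision, workorder, ctrl gives the robot as it stands.
- The arm moves only by the tool play_rows, never from a script. Its argument "series" is text: rows parted by semicolons, each of 7 numbers parted by spaces: the shift along the tool's x, y, z in mm, then the turn, a rotation vector about the tool's x, y, z in degrees, then the closure, from 0 (fully open) to 1 (shut). In form: tx ty tz ax ay az fingers; .... A call has 1 to 5 rows; each row is the pose to reach, as a shift and turn from the pose commanded when the call began, along the tool's axes at that moment; what a row does not reach only later rows make up. A row lasts 1/10 s, in which the tool goes at most 50 mm and 8.59 degrees, less where a joint would pass 70% of its speed; a pose out of reach is approached as far as the arm can. A call with a gripper value outside its range is refused whole. The fingers move at their own pace and stop on an object; "grip_force" is the grip in N (left out, the last holds). Time passes only in rows, so rows that repeat a pose let the fingers close. It gives the time, the measured TCP pose, the force, the opening and the grip force at its end, in the units of the state.
- status.observe(): the state, without advancing time (a new reading comes with each control period).
- vision.read_camera(name): name is "scene" or "top"; returns a dict with "frame" (384x512x3 uint8, red, green, blue), "z_map" (384x512 float32, mm along the optical axis (not along the pixel's ray), 0 where there is no reading), "vfov" (degrees; the focal length in pixels is half the picture's height over the tangent of half this angle, whatever the lens; pixels are square), "cx", "cy" (the principal point, pixels), "eye" and "attitude" of the camera in the world. Camera axes: x right, y up, looking along -z (the intrinsics and any distortion apply to the point x, -y, -z); pixel columns grow to the right and rows downward; lengths in mm; the calibration is good to about 2 mm. A picture is of the moment at which its call begins.
- workorder.close_job(): hands the job in; it is judged then, once.
The state is a dict: "time_s": time; "joint_pos": joint angles; "joint_vel": joint speeds; "tau": joint torques, N m; "tcp_pos": TCP position; "tcp_rot": TCP orientation; "force": force on the tool from outside, world axes, zero at the start; "wrist_torque": the same for the moment, N m; "grip_width": opening from 0.0 (shut) to 1.0 (fully open); "finger_force": force on a finger pad.
Only numpy, scipy, OpenCV 4.12 (cv2) and the standard library are available. Lean on these libraries where they do the work, as an engineer would, in place of code of your own. Each camera call takes 0.05 s, during which the arm holds its last target. There are 200 camera calls.

### The job

Build up the honing hub on the arbor that is bolted to the bench: slip the large stone wheel over the post down onto its seat, then the steel spacer ring on top of the wheel, and last the square-headed cap. The cap only goes on where its square socket fits the square tang, whichever way that happens to be turned, so bear on it lightly and turn it until it drops, bring it down flat on the spacer and let go. The arbor's head floats on a spring: never push it near its stop (stay under 20 N), and leave the other things on the bench where they are.

Things in the scene. Friction and masses are not known exactly. Their poses are not given: they have to be found in the camera images.
- arbor: Fixed steel arbor, upright. Origin: centre of its underside, on the bench; z up along the post. Base flange 88 mm in diameter, 10 mm high, four bolt heads to 14 mm, sleeve of 56 mm diameter to 15 mm. Out of it stands the sprung head, 44 mm in diameter, its upper face (the seat) 30 mm above the origin; round post of 29 mm diameter from 30 to 58 mm; then the square tang to 70 mm (top of all).
- seat (a point): Centre of the seat on the arbor's head, at the foot of the post: 30 mm above the arbor's origin when the head is not pressed down. z up.
- arbor_head (a joint): Downward travel of the arbor's head (seat, post and tang together) on its spring, in m: 0 at rest, stop at 0.008. It begins to give at about 3 N and takes 2.5 N more per mm; pushing it beyond 0.007 (about 20 N) damages it. The finished stack's own weight presses it down less than 1 mm.
- tang_top (a point): Centre of the top of the tang, 40 mm above the seat. The tang is 20 x 20 mm, 12 mm high, square-ended, and belongs to a spindle so stiff (1.5 N m) that it will not turn in this job. It may stand at any angle about z; NO listed orientation tells it: find it by feel or look. It repeats every 90 degrees.
- wheel: Grey stone wheel, a flat ring of 66 mm outer diameter, 16 mm high, through hole of 35 mm; 60 to 150 g. Origin: centre of its underside; z up along the hole. Once on, its underside lies on the seat.
- spacer: Steel spacer ring, 50 mm outer diameter, 14 mm high, through hole of 35 mm; 40 to 90 g. Origin: centre of its underside; z up along the hole. On the seated wheel its origin is 16 mm above the seat and its upper face 2 mm above the foot of the tang.
- cap: Dark steel clamp cap, 100-220 g. Origin: centre of its open underside; z up. Square flange 44 x 44 x 16 mm, above it a square head 26 x 26 mm from 16 to 34 mm. Underneath a centred square socket 22.5 x 22.5 mm, 12 mm deep. All sides parallel to x and y. Fits the tang within about 7 degrees when centred. Its origin is 40 mm above the seat when it rests on the tang unfitted, 30 mm when home on the spacer.
- tape_roll: Bystander: roll of masking tape, 91 mm diameter, 24 mm high, lying flat. Origin: centre of its underside.
- antler_tip: Bystander: antler tip, 40 x 145 x 24 mm, lying. Origin: centre of its underside.
- sand_block: Bystander: dark wooden sanding block, 61 x 101 x 32 mm. Origin: centre of its underside.
- mug: Bystander: white mug, 82 mm diameter, 94 mm high. Origin: centre of its underside.

How it is judged:
By the outcome, as a careful person would: the job done as asked, in the order asked, and still so for the second after the job is handed in, with the robot touching nothing.
It also fails if it takes over 72 s, if anything falls off the work surface, if the arm or the gripper's body presses on something with over 40 N, if the wrist force passes 120 N, or if a joint passes its speed limit or range.

## Working session

There is one attempt and no reset: what is moved stays moved. The work goes in short steps, Python scripts to look and compute and a tool call to move; the robot and the scene stay as the last step left them, time stands still between calls to the robot, and variables do not carry over. Pictures are saved under pics/ and viewed, at most 10 in all, crops included, and the job is handed in when it is done.

Besides the shell and the picture viewer there is one more tool, called after ">>>" in YAML: its name, and indented under it one key for each argument. play_rows: Moves the arm, as the interface text tells. Its arguments: {"type":"object","properties":{"series":{"type":"string"},"grip_force":{"type":"number"}},"required":["series"]}

```bash
ls; mkdir -p pics
python3 - <<'E'
from plant import status, vision, workorder, ctrl
import cv2,numpy as np
print(status.observe()); print(ctrl.pinch_z, [a for a in dir(ctrl) if a[0]!='_'])
for n in ("scene","top"):
    c=vision.read_camera(n); cv2.imwrite(f"pics/{n}0.png",c["frame"][...,::-1]); print({k:v for k,v in c.items() if k not in("frame","z_map")})
    np.savez(f"{n}0.npz",**c)
    print((c["z_map"]>0).mean())
E
```

```text
pics
{'time_s': 0.0, 'joint_pos': array([ 1.18331061e+00,  3.08993622e-01,  1.63518625e+00,  4.69901852e-05,
        1.19967583e+00, -6.96959565e-02]), 'joint_vel': array([ 0.00151986, -0.00036261, -0.00020577,  0.0009837 ,  0.00049521,
        0.00130843]), 'tau': array([ 5.48211610e-04, -4.15247262e+01, -2.76670611e+01, -7.92692435e-05,
        9.81310441e-03, -1.19177295e-05]), 'tcp_pos': array([194.99536943, 592.94892438, 230.05428937]), 'tcp_rot': array([-0.49702342, -3.10146265,  0.00344613]), 'force': array([ 0.44770717, -0.43878623, -0.08800443]), 'wrist_torque': array([-0.01607858, -0.04958735, -0.03584438]), 'finger_force': 0.0, 'grip_width': 0.9973389075582786}
-18.700000000000003 ['MotionError', 'pinch_z']
{'vfov': 55.38157435353367, 'cx': 258.1882773925896, 'cy': 193.0019473912962, 'eye': array([  63.74692577, -567.66108416,  481.37146591]), 'attitude': array([ 1.09802314, -0.33995394, -0.5325463 ])}
0.99603271484375
{'vfov': 57.621286106844536, 'cx': 254.54513461409425, 'cy': 186.41369267948147, 'eye': array([ 446.64264587,  176.8724539 , 1185.03906819]), 'attitude': array([ 0.08789713, -0.07264554, -1.54703225])}
0.99591064453125
```

View pics/scene0.png

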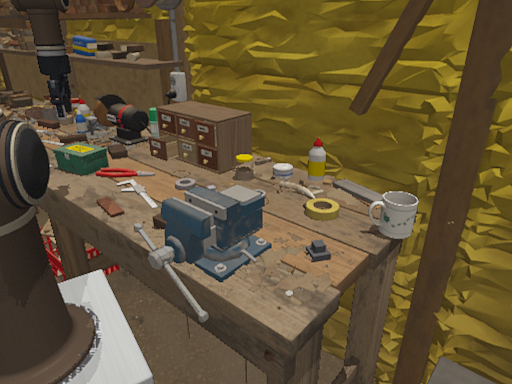

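View pics/top0.png

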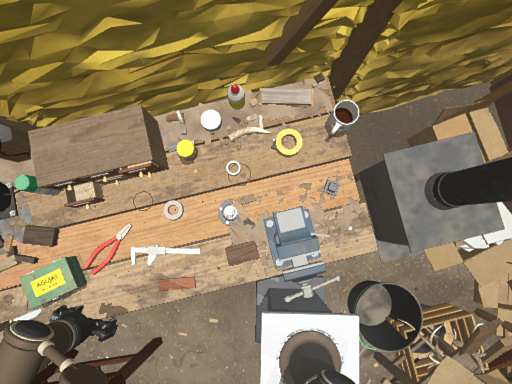

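The scene view shows the cap near (318,252), the tape roll at (322,208), and the wheel at (186,184). In the top view the arbor is at (229,211), the wheel at (173,210), the spacer at (233,168) and the cap at (332,187). Next I measure each with the depth maps.

```bash
cat > h.py <<'E'
import numpy as np,cv2
from scipy.spatial.transform import Rotation as R
def pts(c):
    H,W=c["z_map"].shape; f=H/2/np.tan(np.radians(float(c["vfov"]))/2)
    u,v=np.meshgrid(np.arange(W),np.arange(H)); z=c["z_map"].astype(float)
    P=np.stack([(u-c["cx"])/f*z,-(v-c["cy"])/f*z,-z],-1)
    return P@R.from_rotvec(c["attitude"]).as_matrix().T+c["eye"]
def proj(c,p):
    H=384; f=H/2/np.tan(np.radians(float(c["vfov"]))/2)
    q=(np.atleast_2d(p)-c["eye"])@R.from_rotvec(c["attitude"]).as_matrix()
    return np.stack([c["cx"]-f*q[:,0]/q[:,2],c["cy"]+f*q[:,1]/q[:,2]],-1)
def ray(c,uv,h):
    H=384; f=H/2/np.tan(np.radians(float(c["vfov"]))/2)
    uv=np.atleast_2d(uv).astype(float)
    d=np.stack([(uv[:,0]-c["cx"])/f,-(uv[:,1]-c["cy"])/f,-np.ones(len(uv))],-1)@R.from_rotvec(c["attitude"]).as_matrix().T
    return c["eye"]+d*((h-c["eye"][2])/d[:,2])[:,None]
E
python3 - <<'E'
from h import *
t=dict(np.load("top0.npz")); s=dict(np.load("scene0.npz"))
P=pts(t); Z=P[...,2]
for n,(u,v) in dict(wheel=(173,210),spacer=(233,168),arbor=(229,211),cap=(332,187),tape=(289,142)).items():
    p=P[v,u]; print(n,p.round(1),'scene px',proj(s,p).round(1))
    print(Z[v-10:v+11:2,u-12:u+13:2].round().astype(int))
S=pts(s)
tiles=[]
for c,l in((t,((173,210),(233,168),(229,211),(332,187))),(s,None)):
    if l is None: l=[tuple(proj(s,P[v,u])[0].round().astype(int)) for u,v in((173,210),(233,168),(229,211),(332,187))]
    tiles.append(np.hstack([cv2.resize(c["frame"][v-20:v+20,u-20:u+20],(200,200),interpolation=cv2.INTER_CUBIC) for u,v in l]))
cv2.imwrite("pics/crops.png",np.vstack(tiles)[...,::-1])
E
```

```text
wheel [481.8 464.6   1.2] scene px [[185.2 185.1]]
[[   5   -1   -1    3   -6  -27   20 -781    1    2    2    1    1]
 [ -14  -29  -39   19   15   17   18   16   21    9   -1    1   -1]
 [   0    1   18   18   21   14   18   14   17   18   12    0    5]
 [   4    1   16   19   14    6   -2   -2   14   19   13    3   -1]
 [   2   16   16   15    1    5    2    0   -2   15   17    3    0]
 [  -1   18   17   16    1    0    1    1    3   20   17    2   -2]
 [   0   14   18   19    2    0   -3    0   -3   16   17    2    4]
 [   2    0   14   16   18    7    3   -2   18   16   14    2    1]
 [  -3    1    4   16   18   17   16   19   17   16    0    1    4]
 [  -1    2    3   -2   18   17   19   11   15    1   -3    2   -2]
 [   2   -3    1    1   -2    1    6   -2    2   -1   -2    0    2]]
spacer [630.2 265.1   0.8] scene px [[257.4 196. ]]
[[   0    7    1    1   -1    0    2    2    0    3    4    1    1]
 [   2 1185   -3    4   -1   -1    2    0    2    2    3    2    1]
 [   3    0    3    2   14   15   17   14   19    2    0    4    2]
 [  -2    1    0   14   16    1    2    1   
[... 1923 characters left out ...]
18   20   20   15    3    3    4    2]
 [  14    9   -4    0    0    9    9   13    1    1    4   -3    2]
 [  11    9   -3    7    5    7   13    9    1    3    2    3    1]]
tape [7.251e+02 7.440e+01 7.000e-01] scene px [[323.9 212.2]]
[[ 2  5 25 23 25 25 25 20 25 28 25  0  4]
 [ 1 25 26 28 28 25 27 27 23 25 23 22  0]
 [26 22 28 25  4  2  7  5 16 28 23 25  1]
 [31 27 22  5  4  9  9  7 -1 21 27 26 22]
 [27 28 22  6 -2  2  2  2 -2  5 26 25 27]
 [27 26 24  4  2  1  1 -1  0  0 24 23 27]
 [26 23 27 12  1 -2  3  1  0  8 22 30 23]
 [24 26 22  0  0  1  3 -1  3 21 27 27 23]
 [22 24 26 27 25  4  2  2 25 21 25 23  1]
 [14 25 25 26 24 25 30 25 25 27 29  0  5]
 [ 1  0 25 25 27 26 26 23 23 23 18 -1  2]]
```

View pics/crops.png

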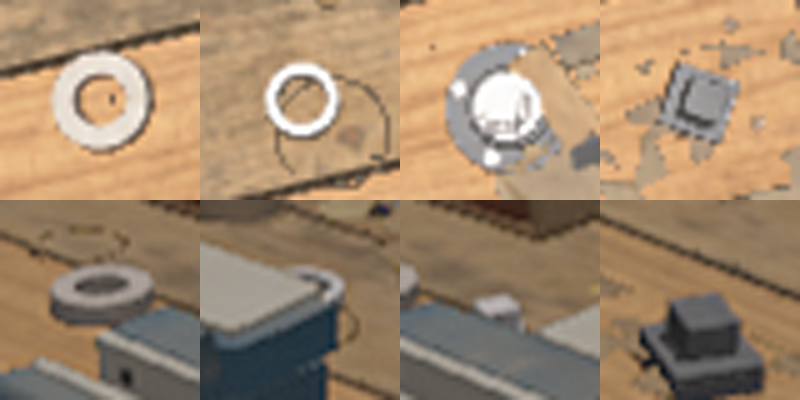

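The crops show the wheel and spacer as clear light rings (top row, first and second), the arbor partly surrounded by a flat scrap pattern (third), and the cap turned roughly 20° (fourth). I'll fit circles and squares to masks next.

Run:
```python
from h import *
from scipy.optimize import least_squares
t=dict(np.load("top0.npz")); s=dict(np.load("scene0.npz"))
P=pts(t); Z=cv2.medianBlur(P[...,2].astype(np.float32),3); hsv=cv2.cvtColor(t["frame"],cv2.COLOR_RGB2HSV)
def ring(m,u,v,h,r,n):
    roi=np.zeros_like(m); roi[v-r:v+r+1,u-r:u+r+1]=1
    m=(m*roi).astype(np.uint8); k=cv2.connectedComponentsWithStats(m); i=1+np.argmax(k[2][1:,4]); m=(k[1]==i).astype(np.uint8)
    cs,_=cv2.findContours(m,cv2.RETR_EXTERNAL,cv2.CHAIN_APPROX_NONE); c=max(cs,key=cv2.contourArea)
    p=ray(t,c[:,0].astype(float),h)[:,:2]
    f=least_squares(lambda q:np.hypot(*(p-q[:2]).T)-q[2],[*p.mean(0),30],loss='soft_l1').x
    ctr=ray(t,k[3][i],h)[0]
    print(n,'n',k[2][i,4],'circle',f.round(1),'centroid',ctr.round(1),'rect',cv2.minAreaRect(p.astype(np.float32)))
S,V=hsv[...,1],hsv[...,2]
for n,u,v in(("wheel",173,210),("spacer",233,168),("arbor",229,211),("cap",332,187)): print(n,hsv[v,u-10:u+11:2].tolist())
ring(S<60,173,210,16,15,"wheelC"); ring(Z>9,173,210,16,14,"wheelZ")
ring(S<60,233,168,14,11,"spacC"); ring(Z>8,233,168,14,11,"spacZ")
ring(Z>50,229,211,70,10,"tangZ"); ring(Z>24,229,211,45,10,"headZ");ring((V>225)&(S<40),229,211,60,9,"tangC")
ring(Z>26,332,187,34,10,"capheadZ"); ring((S<60)&(Z>8),332,187,16,11,"capflZ")
# scene: cap, tang by depth
Q=pts(s); q=Q.reshape(-1,3)
for n,c,r,lo,hi in(("wheel",(482,465),45,11,22),("spacer",(630,265),35,10,20),("tang",(480,268),25,60,76),("caphead",(568,-66),25,30,40),("capfl",(568,-66),40,12,20)):
    a=q[(np.hypot(*(q[:,:2]-c).T)<r)&(q[:,2]>lo)&(q[:,2]<hi)]; print(n,len(a),a.mean(0).round(1) if len(a) else 0, (a.min(0)+a.max(0)).round(1)/2 if len(a) else 0)
b=np.vstack([cv2.resize(c["frame"][v-12:v+13,u-12:u+13],(300,300),interpolation=cv2.INTER_NEAREST) for c,u,v in((t,229,211),)]+[cv2.resize(s["frame"][170:200,196:226],(300,300),interpolation=cv2.INTER_NEAREST)])
cv2.imwrite("pics/arb.png",b[...,::-1])
```

```text
wheel [[14, 51, 225], [18, 24, 232], [13, 31, 192], [14, 119, 199], [15, 112, 224], [15, 110, 229], [13, 97, 142], [16, 111, 234], [18, 27, 229], [16, 27, 234], [14, 81, 110]]
spacer [[16, 91, 180], [15, 88, 188], [0, 0, 255], [16, 95, 180], [16, 98, 190], [16, 98, 188], [16, 102, 198], [16, 105, 191], [0, 0, 255], [16, 91, 165], [16, 100, 192]]
arbor [[140, 5, 160], [8, 7, 156], [5, 8, 181], [15, 2, 255], [0, 2, 252], [15, 2, 252], [15, 2, 254], [9, 8, 230], [0, 4, 239], [16, 67, 221], [15, 94, 210]]
cap [[15, 70, 172], [14, 51, 110], [0, 5, 164], [10, 19, 80], [0, 5, 161], [0, 2, 156], [0, 3, 155], [0, 2, 145], [165, 3, 186], [15, 116, 229], [15, 114, 223]]
wheelC n 234 circle [483.6 461.9  31.9] centroid [483.8 462.1  16. ] rect ((483.1343994140625, 462.6591796875), (63.57154846191406, 64.01631164550781), 1.296867847442627)
wheelZ n 226 circle [482.9 462.1  31.7] centroid [482.7 462.1  16. ] rect ((482.7943420410156, 462.06097412109375), (63.65217971801758, 63.81010437011719), 65.6249771118164)
spacC n 120 circle [630.1 264.3  24.8] centroid [630.4 264.4  14. ] rect ((629.95147705
[... 685 characters left out ...]
2395935058594, 265.4796142578125), (40.68488311767578, 33.447021484375), 77.33684539794922)
capheadZ n 63 circle [569.8 -67.4  13.3] centroid [569.9 -67.7  34. ] rect ((569.9342651367188, -67.74763488769531), (25.947967529296875, 26.512531280517578), 71.87510681152344)
capflZ n 176 circle [569.7 -67.6  23.6] centroid [569.5 -68.3  16. ] rect ((569.9008178710938, -67.6020278930664), (45.3018798828125, 44.07098388671875), 71.72554779052734)
wheel 105 [479.  457.9  13.7] [480.6  458.75  13.7 ]
spacer 26 [641.9 263.6  11.6] [638.95 261.5   11.85]
tang 38 [476.8 264.3  66.9] [476.7 267.   65.3]
caphead 82 [567.1 -70.8  32.2] [567.5  -70.85  32.05]
capfl 141 [560.8 -76.   14.8] [565.1 -68.   16. ]
```

View pics/arb.png

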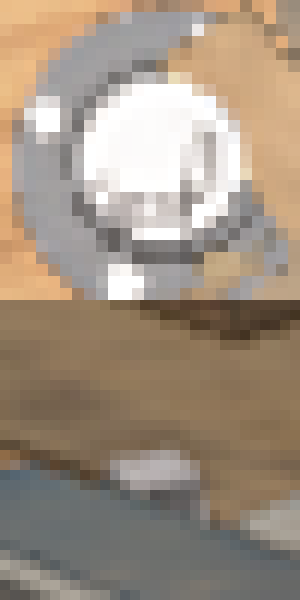

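The arbor crop shows the tang's right edge at x≈195 and lower edge at y≈205, both tilted only a little from the image axes. I'll list nearby tall obstacles and write a move helper.

```bash
cat >> h.py <<'E'
def mv(target,yaw=None):
    """tool-axis shift (mm) and z-turn (deg) from measured pose to target; yaw = world angle of tool y (deg, mod 180)"""
    from plant import status
    o=status.observe(); M=R.from_rotvec(o["tcp_rot"]).as_matrix()
    y=np.degrees(np.arctan2(M[1,1],M[0,1]))
    print("t",round(o["time_s"],2),"tcp",o["tcp_pos"].round(1),"yaw_y",y.round(1),"tilt",M[2].round(3),"F",o["force"].round(1),"T",o["wrist_torque"].round(2),"grip",round(o["grip_width"],3),o["finger_force"])
    if target is not None: print("shift",((np.array(target)-o["tcp_pos"])@M).round(1), "turn", None if yaw is None else -((yaw-y+90)%180-90))
E
python3 - <<'E'
from h import *
t=dict(np.load("top0.npz")); P=pts(t).reshape(-1,3)
for x in range(280,760,40):
    print(x,[int(np.percentile(a,90)) if len(a:=P[(abs(P[:,0]-x)<20)&(abs(P[:,1]-y)<20)&(P[:,2]<400)][:,2])>5 else -9 for y in range(520,-200,-40)])
mv((483,462,90))
E
```

```text
280 [3, 3, 3, 5, 3, 3, 3, 9, 10, 5, 4, 154, 152, 124, 31, 18, -9, -9]
320 [9, 4, 3, 4, 4, 3, 33, 35, 34, 14, 29, 154, 155, 155, 13, 4, 4, -9]
360 [11, 9, 7, 6, 4, 3, 33, 35, 35, 12, 155, 156, 156, 155, 17, 4, 3, 3]
400 [3, 3, 3, 3, 3, 3, 8, 13, 23, 15, 140, 153, 155, 155, 40, 11, 4, 3]
440 [3, 14, 7, 3, 4, 4, 16, 15, 12, 21, 132, 134, 133, 20, 12, 11, 6, 4]
480 [3, 18, 18, 3, 3, 12, 71, 43, 18, 13, 132, 133, 133, 22, 12, 6, 7, 6]
520 [3, 17, 17, 3, 3, 4, 15, 23, 24, 5, 3, 3, 5, 8, 13, 5, 7, 6]
560 [3, 3, 3, 3, 2, 4, 3, 3, 4, 4, 5, 4, 5, 5, 20, 36, 4, 3]
600 [188, 157, 3, 3, 3, 4, 12, 5, 3, 3, 3, 3, 4, 4, 12, 19, 5, 3]
640 [193, 189, 19, 31, 3, 3, 14, 14, 4, 4, 3, 4, 3, 3, 3, 4, 3, -9]
680 [192, 144, 78, 78, 4, 3, 3, 4, 4, 3, 19, 27, 24, 4, 4, 3, 4, -9]
720 [192, 15, 54, 74, 17, 10, 24, 13, 3, 7, 27, 7, 27, 4, 4, 4, 4, -9]
t 0.1 tcp [195.  593.  230.1] yaw_y 71.8 tilt [ 0.    -0.002 -1.   ] F [ 0.   0.9 -0.1] T [-0.    0.04  0.01] grip 0.999 0.0
shift [-314.5  -34.2  140.2] turn None
```

>>> play_rows:
  series: "-60 -7 0 0 0 0 0; -110 -12 0 0 0 0 0; -160 -18 0 0 0 0 0; -210 -23 20 0 0 0 0; -250 -28 50 0 0 0 0"
  grip_force: 30

```text
time_s: 0.6
tcp_pos: [416.6, 494.2, 190.8]
tcp_rot: [0.497, 3.098, 0.007]
force: [0.6, 0.3, -1.0]
grip_width: 1.0
finger_force: 0.0
```

>>> play_rows:
  series: "-40 -4 40 0 0 0 0; -64 -6 80 0 0 0 0; -64 -6 120 0 0 0 0; -64 -6 150 0 0 0 0; -64 -6 150 0 0 0 0"

```text
time_s: 1.1
tcp_pos: [468.1, 463.9, 32.1]
tcp_rot: [-0.497, -3.093, 0.016]
force: [-1.0, -0.1, -1.1]
grip_width: 0.998
finger_force: 0.0
```

Run:
```python
from h import *
mv((483,462,10))
from plant import vision
c=vision.read_camera("top"); np.savez("top1.npz",**c)
s=vision.read_camera("scene"); np.savez("scene1.npz",**s)
im=np.hstack([cv2.resize(c["frame"][150:270,110:240],(390,360)),cv2.resize(s["frame"][110:230,120:250],(390,360))]); cv2.imwrite("pics/w1.png",im[...,::-1])
```

```text
t 1.1 tcp [468.1 463.9  32.1] yaw_y 71.7 tilt [ 0.007 -0.012 -1.   ] F [-1.  -0.1 -1.1] T [-0.07  0.04 -0.02] grip 0.998 0.0
shift [-14.9   3.1  21.9] turn None
```

View pics/w1.png

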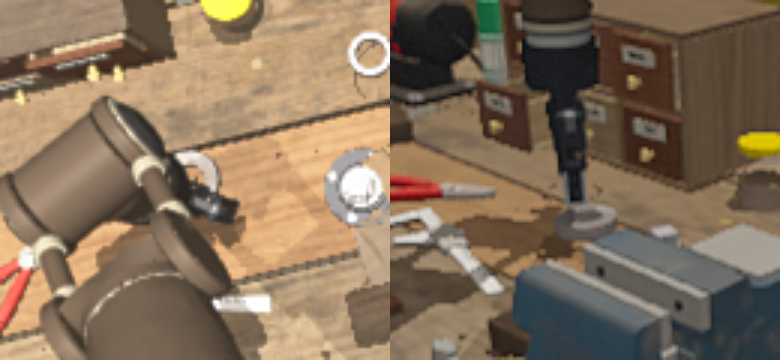

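The robot's forearm covers the wheel in the top view. In the scene view the fingers are just over the wheel, so the gripper lines up. The move fell short by about 15 mm in tool x, which I'll correct now.

>>> play_rows:
  series: "-8 1 0 0 0 0 0; -15 3 0 0 0 0 0; -15 3 0 0 0 0 0; -15 3 0 0 0 0 0"

```text
time_s: 1.6
tcp_pos: [488.5, 467.1, 40.5]
tcp_rot: [0.497, 3.1, 0.003]
force: [0.1, -0.0, -0.5]
grip_width: 1.0
finger_force: 0.0
```

Run:
```python
from h import *
mv((483,462,8))
```

```text
t 1.6 tcp [488.5 467.1  40.5] yaw_y 71.8 tilt [-0.001  0.002 -1.   ] F [ 0.1 -0.  -0.5] T [-0.01 -0.01  0.02] grip 1.0 0.0
shift [ 3.6 -6.7 32.4] turn None
```

>>> play_rows:
  series: "4 -7 0 0 0 0 0; 4 -7 20 0 0 0 0; 4 -7 36 0 0 0 0; 4 -7 42 0 0 0 0; 4 -7 42 0 0 0 0"

```text
time_s: 2.1
tcp_pos: [479.9, 459.9, -5.1]
tcp_rot: [-0.497, -3.099, 0.005]
force: [0.4, -0.8, -0.4]
grip_width: 1.004
finger_force: 0.0
```

>>> play_rows:
  series: "0 0 0 0 0 0 0.3; 0 0 0 0 0 0 0.5; 0 0 0 0 0 0 0.5; 0 0 0 0 0 0 0.5;0 0 0 0 0 0 0.5"

```text
time_s: 2.6
tcp_pos: [482.3, 461.8, -2.0]
tcp_rot: [0.497, 3.101, 0.003]
force: [-0.3, -0.1, 4.6]
grip_width: 0.743
finger_force: 34.5
```

Run:
```python
from h import *
mv((483,462,10))
```

```text
t 2.6 tcp [482.3 461.8  -2. ] yaw_y 71.8 tilt [-0.001  0.002 -1.   ] F [-0.3 -0.1  4.6] T [ 0.08 -0.04  0.07] grip 0.743 34.48627416975796
shift [ -0.7   0.4 -12. ] turn None
```

>>> play_rows:
  series: "0 0 -30 0 0 0 0.5; 0 0 -70 0 0 0 0.5; 0 0 -110 0 0 0 0.5; 0 0 -120 0 0 0 0.5; 0 0 -120 0 0 0 0.5"
  grip_force: 40

```text
time_s: 3.1
tcp_pos: [482.7, 462.1, 119.3]
tcp_rot: [0.497, 3.099, 0.005]
force: [1.3, -0.1, -0.3]
grip_width: 0.739
finger_force: 46.5
```

>>> play_rows:
  series: "-14 -46 0 0 0 0 0.5; -28 -92 0 0 0 0 0.5; -42 -138 0 0 0 0 0.5; -56 -180 0 0 0 0 0.5; -56 -186 0 0 0 0 0.5"

```text
time_s: 3.6
tcp_pos: [473.2, 261.4, 113.4]
tcp_rot: [-0.502, -3.095, 0.01]
force: [-1.2, -0.2, -1.9]
grip_width: 0.74
finger_force: 46.5
```

>>> play_rows:
  series: "0 0 0 0 0 0 0.5; 0 0 0 0 0 0 0.5; 0 0 0 0 0 0 0.5"

```text
time_s: 3.9
tcp_pos: [476.4, 268.1, 116.4]
tcp_rot: [-0.495, -3.102, -0.0]
force: [-0.0, 0.3, -0.5]
grip_width: 0.74
finger_force: 46.5
```

Run:
```python
from h import *
mv((477.6,267.2,90))
from plant import vision
c=vision.read_camera("top"); np.savez("top2.npz",**c)
s=vision.read_camera("scene"); np.savez("scene2.npz",**s)
im=np.hstack([cv2.resize(c["frame"][150:270,165:295],(390,360)),cv2.resize(s["frame"][110:230,150:280],(390,360))]); cv2.imwrite("pics/w2.png",im[...,::-1])
```

```text
t 3.9 tcp [476.4 268.1 116.4] yaw_y 71.9 tilt [ 0.  0. -1.] F [-0.   0.3 -0.5] T [ 0.01 -0.04  0.04] grip 0.74 46.4978154607752
shift [-1.4 -0.5 26.4] turn None
```

View pics/w2.png

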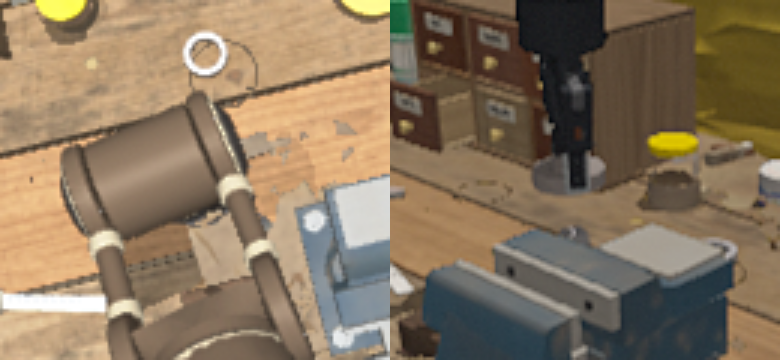

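The wheel is held level over the arbor, at (570,175) in the right half of the picture, with the tang at (575,235) below it. I'll descend gently and watch the force.

>>> play_rows:
  series: "-1 0 15 0 0 0 0.5; -1 0 30 0 0 0 0.5; -1 0 40 0 0 0 0.5; -1 0 44 0 0 0 0.5; -1 0 44 0 0 0 0.5"

```text
time_s: 4.5
tcp_pos: [476.4, 266.1, 71.3]
tcp_rot: [-0.497, -3.1, 0.003]
force: [0.2, -0.6, -0.1]
grip_width: 0.742
finger_force: 46.5
```

>>> play_rows:
  series: "0 0 2 0 0 0 0.5; 0 0 4 0 0 0 0.5; 0 0 6 0 0 0 0.5; 0 0 7 0 0 0 0.5; 0 0 7 0 0 0 0.5"

```text
time_s: 5.0
tcp_pos: [477.4, 266.5, 65.9]
tcp_rot: [-0.497, -3.102, 0.0]
force: [-0.1, 0.2, 0.5]
grip_width: 0.738
finger_force: 46.5
```

>>> play_rows:
  series: "0 0 3 0 0 0 0.5; 0 0 6 0 0 0 0.5; 0 0 9 0 0 0 0.5; 0 0 12 0 0 0 0.5; 0 0 12 0 0 0 0.5"

```text
time_s: 5.5
tcp_pos: [477.6, 266.8, 53.5]
tcp_rot: [0.497, 3.102, 0.001]
force: [0.7, 0.6, -1.8]
grip_width: 0.741
finger_force: 46.4
```

>>> play_rows:
  series: "0 0 4 0 0 0 0.5; 0 0 8 0 0 0 0.5; 0 0 12 0 0 0 0.5; 0 0 16 0 0 0 0.5; 0 0 17 0 0 0 0.5"

```text
time_s: 6.0
tcp_pos: [477.6, 266.9, 36.6]
tcp_rot: [0.497, 3.102, 0.001]
force: [0.8, 0.5, 1.4]
grip_width: 0.744
finger_force: 46.7
```

>>> play_rows:
  series: "0 0 2 0 0 0 0.5; 0 0 4 0 0 0 0.5; 0 0 6 0 0 0 0.5; 0 0 8 0 0 0 0.5; 0 0 8 0 0 0 0.5"

```text
time_s: 6.5
tcp_pos: [477.7, 266.8, 28.7]
tcp_rot: [0.497, 3.101, 0.001]
force: [1.6, 2.9, -0.6]
grip_width: 0.742
finger_force: 46.4
```

>>> play_rows:
  series: "0 0 1 0 0 0 0.5; 0 0 1 0 0 0 0.5; 0 0 1 0 0 0 0.5"

```text
time_s: 6.8
tcp_pos: [477.7, 266.8, 28.1]
tcp_rot: [0.497, 3.101, 0.001]
force: [0.7, 3.0, 1.0]
grip_width: 0.741
finger_force: 46.7
```

Run:
```python
from h import *
mv(None)
```

```text
t 6.8 tcp [477.7 266.8  28.1] yaw_y 71.8 tilt [-0.     0.001 -1.   ] F [0.7 3.  1. ] T [ 0.55 -0.23  0.01] grip 0.741 46.70938100759031
```

>>> play_rows:
  series: "0.6 1.9 0 0 0 0 0.5; 0.6 1.9 0 0 0 0 0.5; 0.6 1.9 0 0 0 0 0.5"

```text
time_s: 7.1
tcp_pos: [477.1, 267.8, 27.8]
tcp_rot: [-0.496, -3.102, 0.002]
force: [0.9, -1.1, 2.9]
grip_width: 0.74
finger_force: 46.9
```

>>> play_rows:
  series: "0 0 1 0 0 0 0.5; 0 0 1 0 0 0 0.5; 0 0 1 0 0 0 0.5"

```text
time_s: 7.4
tcp_pos: [477.2, 268.0, 26.8]
tcp_rot: [-0.497, -3.101, 0.002]
force: [-0.0, -3.4, 5.2]
grip_width: 0.741
finger_force: 47.1
```

>>> play_rows:
  series: "0 0 -1 0 0 0 0.3; 0 0 -1 0 0 0 0.1; 0 0 -1 0 0 0 0; 0 0 -1 0 0 0 0; 0 0 -1 0 0 0 0"

```text
time_s: 7.9
tcp_pos: [477.1, 268.8, 27.5]
tcp_rot: [-0.497, -3.102, -0.0]
force: [-0.6, 0.5, 1.1]
grip_width: 1.004
finger_force: 0.0
```

>>> play_rows:
  series: "0 0 -30 0 0 0 0; 0 0 -70 0 0 0 0; 0 0 -100 0 0 0 0; 0 0 -110 0 0 0 0; 0 0 -110 0 0 0 0"

```text
time_s: 8.4
tcp_pos: [478.7, 269.3, 139.5]
tcp_rot: [0.497, 3.099, 0.004]
force: [0.5, 0.4, 0.1]
grip_width: 1.002
finger_force: 0.0
```

Run:
```python
from h import *
mv((630,264.2,110))
```

```text
t 8.4 tcp [478.7 269.3 139.5] yaw_y 71.8 tilt [-0.003  0.003 -1.   ] F [0.5 0.4 0.1] T [-0.    0.02 -0.03] grip 1.002 0.0
shift [-145.2   42.4   30. ] turn None
```

>>> play_rows:
  series: "-46 14 0 0 0 0 0; -92 27 0 0 0 0 0; -130 38 20 0 0 0 0; -145 42.5 50 0 0 0 0; -145 42.5 70 0 0 0 0"
  grip_force: 30

```text
time_s: 8.9
tcp_pos: [628.8, 262.3, 63.0]
tcp_rot: [-0.499, -3.099, 0.003]
force: [-1.2, 0.0, 0.2]
grip_width: 0.998
finger_force: 0.0
```

>>> play_rows:
  series: "0 0 0 0 0 0 0; 0 0 0 0 0 0 0; 0 0 0 0 0 0 0"

```text
time_s: 9.2
tcp_pos: [628.5, 263.9, 68.3]
tcp_rot: [0.496, 3.102, 0.001]
force: [0.4, 0.1, 0.5]
grip_width: 0.998
finger_force: 0.0
```

Run:
```python
from h import *
mv((630,264.2,-1))
```

```text
t 9.2 tcp [628.5 263.9  68.3] yaw_y 71.8 tilt [-0.  0. -1.] F [0.4 0.1 0.5] T [0.05 0.01 0.04] grip 0.998 0.0
shift [-1.3  0.7 69.3] turn None
```

>>> play_rows:
  series: "-1.3 0.7 25 0 0 0 0; -1.3 0.7 45 0 0 0 0; -1.3 0.7 60 0 0 0 0; -1.3 0.7 69 0 0 0 0; -1.3 0.7 69 0 0 0 0"

```text
time_s: 9.7
tcp_pos: [629.0, 263.7, -2.0]
tcp_rot: [-0.497, -3.1, 0.001]
force: [0.2, -0.1, -0.4]
grip_width: 1.003
finger_force: 0.0
```

>>> play_rows:
  series: "0 0 0 0 0 0 0.4; 0 0 0 0 0 0 0.6; 0 0 0 0 0 0 0.6; 0 0 0 0 0 0 0.6; 0 0 0 0 0 0 0.6"

```text
time_s: 10.2
tcp_pos: [631.2, 264.4, 0.7]
tcp_rot: [0.497, 3.1, 0.002]
force: [-1.3, 0.6, 5.7]
grip_width: 0.57
finger_force: 31.0
```

Run:
```python
from h import *
mv((630,264.2,-1))
```

```text
t 10.2 tcp [631.2 264.4   0.7] yaw_y 71.8 tilt [-0.002  0.002 -1.   ] F [-1.3  0.6  5.7] T [-0.01  0.15 -0.03] grip 0.57 31.02809624746442
shift [ 1.1 -0.5  1.7] turn None
```

>>> play_rows:
  series: "0 0 -30 0 0 0 0.6; 0 0 -70 0 0 0 0.6; 0 0 -110 0 0 0 0.6; 0 0 -120 0 0 0 0.6; 0 0 -120 0 0 0 0.6"
  grip_force: 40

```text
time_s: 10.7
tcp_pos: [631.8, 264.5, 121.7]
tcp_rot: [0.496, 3.097, 0.004]
force: [0.2, 0.5, 0.9]
grip_width: 0.562
finger_force: 41.4
```

>>> play_rows:
  series: "45 -13 0 0 0 0 0.6; 90 -26 0 0 0 0 0.6; 130 -38 0 0 0 0 0.6; 145 -44 0 0 0 0 0.6; 145 -44 0 0 0 0 0.6"

```text
time_s: 11.2
tcp_pos: [473.2, 266.1, 115.6]
tcp_rot: [-0.494, -3.096, 0.007]
force: [0.9, 0.5, -0.9]
grip_width: 0.571
finger_force: 41.4
```

>>> play_rows:
  series: "0 0 0 0 0 0 0.6; 0 0 0 0 0 0 0.6; 0 0 0 0 0 0 0.6"

```text
time_s: 11.5
tcp_pos: [479.7, 267.4, 118.7]
tcp_rot: [0.498, 3.101, 0.0]
force: [-0.3, 1.0, 0.2]
grip_width: 0.568
finger_force: 41.4
```

Run:
```python
from h import *
mv((479.5,268,73))
from plant import vision
c=vision.read_camera("top"); np.savez("top3.npz",**c)
s=vision.read_camera("scene"); np.savez("scene3.npz",**s)
im=np.hstack([cv2.resize(c["frame"][180:245,195:265],(420,390)),cv2.resize(s["frame"][150:210,180:240],(390,390))]); cv2.imwrite("pics/w3.png",im[...,::-1])
```

```text
t 11.5 tcp [479.7 267.4 118.7] yaw_y 71.7 tilt [-0.001  0.    -1.   ] F [-0.3  1.   0.2] T [ 0.02 -0.02  0.05] grip 0.568 41.420775800943375
shift [ 0.4  0.5 45.7] turn None
```

View pics/w3.png

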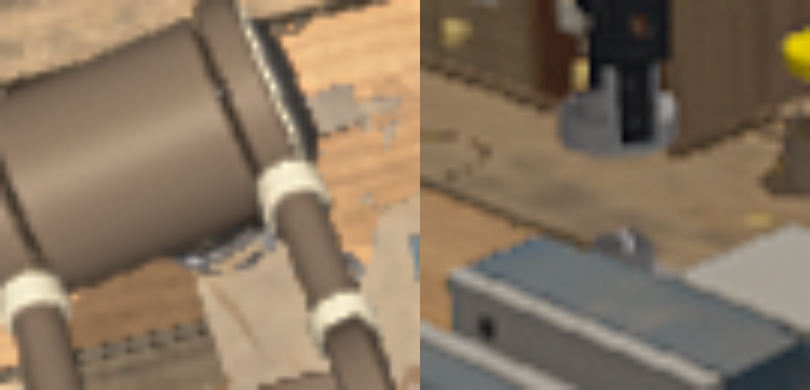

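The spacer is held level at (620,120), above the tang and wheel, which show at (625,245). I'll descend.

>>> play_rows:
  series: "0.4 0.5 15 0 0 0 0.6; 0.4 0.5 30 0 0 0 0.6; 0.4 0.5 40 0 0 0 0.6; 0.4 0.5 45 0 0 0 0.6; 0.4 0.5 45 0 0 0 0.6"

```text
time_s: 12.1
tcp_pos: [477.0, 267.5, 72.2]
tcp_rot: [-0.497, -3.099, 0.003]
force: [-0.4, 0.6, -0.6]
grip_width: 0.569
finger_force: 41.4
```

>>> play_rows:
  series: "0 0 2 0 0 0 0.6; 0 0 4 0 0 0 0.6; 0 0 6 0 0 0 0.6; 0 0 6 0 0 0 0.6; 0 0 6 0 0 0 0.6"

```text
time_s: 12.6
tcp_pos: [478.3, 268.1, 68.0]
tcp_rot: [0.497, 3.102, 0.0]
force: [-0.8, -0.7, -0.6]
grip_width: 0.566
finger_force: 41.4
```

>>> play_rows:
  series: "0 0 2 0 0 0 0.6; 0 0 4 0 0 0 0.6; 0 0 6 0 0 0 0.6; 0 0 8 0 0 0 0.6; 0 0 8 0 0 0 0.6"

```text
time_s: 13.1
tcp_pos: [477.9, 267.9, 59.4]
tcp_rot: [-0.497, -3.101, 0.001]
force: [0.6, -0.5, 0.2]
grip_width: 0.565
finger_force: 41.4
```

>>> play_rows:
  series: "0 0 3 0 0 0 0.6; 0 0 6 0 0 0 0.6; 0 0 9 0 0 0 0.6; 0 0 11 0 0 0 0.6; 0 0 11 0 0 0 0.6"

```text
time_s: 13.6
tcp_pos: [477.8, 267.8, 48.3]
tcp_rot: [-0.497, -3.101, 0.001]
force: [0.0, -0.2, 0.0]
grip_width: 0.568
finger_force: 41.4
```

>>> play_rows:
  series: "0 0 1 0 0 0 0.6; 0 0 2 0 0 0 0.6; 0 0 2 0 0 0 0.6; 0 0 2 0 0 0 0.6"

```text
time_s: 14.0
tcp_pos: [478.2, 268.0, 46.9]
tcp_rot: [0.497, 3.102, 0.0]
force: [-0.3, 0.3, -0.7]
grip_width: 0.565
finger_force: 41.4
```

Run:
```python
from h import *
mv(None)
```

```text
t 14.0 tcp [478.2 268.   46.9] yaw_y 71.8 tilt [-0.  0. -1.] F [-0.3  0.3 -0.7] T [ 0.01  0.02 -0.02] grip 0.565 41.419869884848595
```

>>> play_rows:
  series: "0 1 0 0 0 0 0.6; 0 2 0 0 0 0 0.6; 0 2.5 0 0 0 0 0.6; 0 2.5 0 0 0 0 0.6"

```text
time_s: 14.4
tcp_pos: [479.1, 270.5, 46.9]
tcp_rot: [0.497, 3.102, 0.0]
force: [0.2, 0.2, -1.5]
grip_width: 0.571
finger_force: 41.4
```

>>> play_rows:
  series: "0 0.5 0 0 0 0 0.6; 0 1 0 0 0 0 0.6; 0 1 0 0 0 0 0.6"

```text
time_s: 14.7
tcp_pos: [479.3, 271.4, 46.9]
tcp_rot: [0.497, 3.102, 0.0]
force: [0.0, -0.8, -0.5]
grip_width: 0.57
finger_force: 41.4
```

>>> play_rows:
  series: "0 -2 0 0 0 0 0.6; 0 -4 0 0 0 0 0.6; 0 -5 0 0 0 0 0.6; 0 -5.5 0 0 0 0 0.6;0 -5.5 0 0 0 0 0.6"

```text
time_s: 15.2
tcp_pos: [477.9, 266.8, 47.0]
tcp_rot: [0.498, 3.101, 0.003]
force: [0.7, 4.6, -2.3]
grip_width: 0.569
finger_force: 41.6
```

>>> play_rows:
  series: "0 -0.5 0 0 0 0 0.6; 0 -1 0 0 0 0 0.6; 0 -1 0 0 0 0 0.6"

```text
time_s: 15.5
tcp_pos: [478.0, 266.7, 47.1]
tcp_rot: [0.498, 3.1, 0.005]
force: [1.0, 6.7, -2.7]
grip_width: 0.566
finger_force: 41.9
```

>>> play_rows:
  series: "0 3 0 0 0 0 0.6; 0 5 0 0 0 0 0.6; 0 6.5 0 0 0 0 0.6; 0 7.5 0 0 0 0 0.6; 0 7.5 0 0 0 0 0.6"

```text
time_s: 16.0
tcp_pos: [479.6, 272.2, 46.8]
tcp_rot: [-0.497, -3.102, 0.0]
force: [0.5, -0.4, 0.5]
grip_width: 0.564
finger_force: 42.2
```

>>> play_rows:
  series: "0 0.5 0 0 0 0 0.6; 0 0.5 0 0 0 0 0.6; 0 0.5 0 0 0 0 0.6"

```text
time_s: 16.3
tcp_pos: [479.7, 272.4, 46.8]
tcp_rot: [-0.497, -3.102, 0.001]
force: [0.5, -1.9, 0.1]
grip_width: 0.562
finger_force: 42.3
```

Run:
```python
from h import *
mv((478.8,269.8,46.9))
```

```text
t 16.3 tcp [479.7 272.4  46.8] yaw_y 71.8 tilt [ 0.    -0.001 -1.   ] F [ 0.5 -1.9  0.1] T [-0.28  0.06 -0.04] grip 0.562 42.2623373195529
shift [ 0.  -2.8 -0.1] turn None
```

>>> play_rows:
  series: "0 -2 0 0 0 0 0.6; 0 -2.9 0 0 0 0 0.6; 2 -2.9 0 0 0 0 0.6; 3 -2.9 0 0 0 0 0.6; 3 -2.9 0 0 0 0 0.6"

```text
time_s: 16.8
tcp_pos: [477.0, 270.7, 47.0]
tcp_rot: [0.496, 3.1, 0.0]
force: [4.7, -3.4, -2.3]
grip_width: 0.564
finger_force: 42.1
```

>>> play_rows:
  series: "0.7 0 0 0 0 0 0.6; 0.7 0 0 0 0 0 0.6; 0.7 0 0 0 0 0 0.6"

```text
time_s: 17.1
tcp_pos: [477.0, 270.7, 47.1]
tcp_rot: [0.496, 3.099, 0.0]
force: [5.0, -3.2, -2.4]
grip_width: 0.571
finger_force: 42.0
```

>>> play_rows:
  series: "-2 0 0 0 0 0 0.6; -4 0 0 0 0 0 0.6; -6 0 0 0 0 0 0.6; -6.7 0 0 0 0 0 0.6; -6.7 0 0 0 0 0 0.6"

```text
time_s: 17.6
tcp_pos: [481.7, 269.2, 46.8]
tcp_rot: [-0.497, -3.102, -0.0]
force: [0.1, 0.3, 1.1]
grip_width: 0.568
finger_force: 42.2
```

>>> play_rows:
  series: "-0.7 0 0 0 0 0 0.6; -0.7 0 0 0 0 0 0.6; -0.7 0 0 0 0 0 0.6"

```text
time_s: 17.9
tcp_pos: [482.3, 268.9, 46.8]
tcp_rot: [-0.497, -3.102, -0.0]
force: [-1.0, -0.1, 0.2]
grip_width: 0.567
finger_force: 42.2
```

>>> play_rows:
  series: "1.5 0 0 0 0 0 0.6; 2.7 0 0 0 0 0 0.6; 2.7 0 1 0 0 0 0.6; 2.7 0 2 0 0 0 0.6; 2.7 0 2 0 0 0 0.6"

```text
time_s: 18.4
tcp_pos: [479.7, 269.7, 45.2]
tcp_rot: [-0.497, -3.102, 0.0]
force: [-2.6, 0.2, 4.8]
grip_width: 0.565
finger_force: 42.7
```

>>> play_rows:
  series: "0 0 0.5 0 0 0 0.6; 0 0 0.5 0 0 0 0.6; 0 0 0.5 0 0 0 0.6"

```text
time_s: 18.7
tcp_pos: [479.7, 269.7, 44.9]
tcp_rot: [-0.497, -3.102, 0.0]
force: [-2.2, -1.2, 6.2]
grip_width: 0.568
finger_force: 42.8
```

Seated with about 6 N. I'll release, retreat, and head for the cap, passing high over the vise.

>>> play_rows:
  series: "0 0 -1 0 0 0 0.4; 0 0 -1 0 0 0 0.2; 0 0 -1 0 0 0 0; 0 0 -1 0 0 0 0; 0 0 -1 0 0 0 0"

```text
time_s: 19.2
tcp_pos: [479.8, 269.6, 45.1]
tcp_rot: [-0.497, -3.102, 0.0]
force: [0.1, 0.5, -0.1]
grip_width: 0.999
finger_force: 0.0
```

>>> play_rows:
  series: "0 0 -40 0 0 0 0; 0 0 -90 0 0 0 0; 0 0 -140 0 0 0 0; 0 0 -190 0 0 0 0; 0 0 -200 0 0 0 0"

```text
time_s: 19.7
tcp_pos: [483.9, 271.6, 253.1]
tcp_rot: [0.495, 3.091, 0.012]
force: [1.4, 0.1, 0.2]
grip_width: 0.999
finger_force: 0.0
```

Run:
```python
from h import *
mv((571.1,-65.6,240))
```

```text
t 19.7 tcp [483.9 271.6 253.1] yaw_y 71.8 tilt [-0.01   0.009 -1.   ] F [1.4 0.1 0.2] T [-0.   -0.   -0.03] grip 0.999 0.0
shift [-188.1 -293.2   12.2] turn None
```

>>> play_rows:
  series: "-27 -41 0 0 0 0 0; -54 -82 0 0 0 0 0; -81 -124 0 0 0 0 0; -108 -165 0 0 0 0 0; -135 -206 0 0 0 0 0"

```text
time_s: 20.2
tcp_pos: [543.5, 30.0, 244.8]
tcp_rot: [-0.497, -3.102, -0.0]
force: [0.8, -0.1, -0.8]
grip_width: 1.001
finger_force: 0.0
```

>>> play_rows:
  series: "-27 -41 0 0 0 0 0; -53 -87 0 0 0 0 0; -53 -87 20 0 0 0 0; -53 -87 50 0 0 0 0; -53 -87 80 0 0 0 0"

```text
time_s: 20.7
tcp_pos: [567.0, -68.4, 164.3]
tcp_rot: [0.5, 3.101, 0.0]
force: [0.3, 0.1, -0.6]
grip_width: 0.996
finger_force: 0.0
```

>>> play_rows:
  series: "0 0 30 0 0 0 0; 0 0 50 0 0 0 0; 0 0 50 0 0 0 0; 0 0 50 0 0 0 0"

```text
time_s: 21.1
tcp_pos: [566.5, -67.3, 114.9]
tcp_rot: [-0.497, -3.101, -0.0]
force: [0.2, 0.2, 0.9]
grip_width: 0.999
finger_force: 0.0
```

Run:
```python
from h import *
from scipy.optimize import least_squares
mv((571.6,-66,20),71.8)
from plant import vision
c=vision.read_camera("top"); np.savez("top4.npz",**c)
s=vision.read_camera("scene"); np.savez("scene4.npz",**s)
print(proj(c,[480,268,70]))
im=np.hstack([cv2.resize(c["frame"][180:240,200:260],(390,390),interpolation=cv2.INTER_CUBIC),cv2.resize(s["frame"][210:275,285:350],(390,390))]); cv2.imwrite("pics/w4.png",im[...,::-1])
```

```text
t 21.1 tcp [566.5 -67.3 114.9] yaw_y 71.8 tilt [ 0.001 -0.    -1.   ] F [0.2 0.2 0.9] T [0.03 0.06 0.  ] grip 0.999 0.0
shift [-4.6  2.9 94.9] turn -0.008105650668653652
[[229.22246897 211.20361671]]
```

View pics/w4.png

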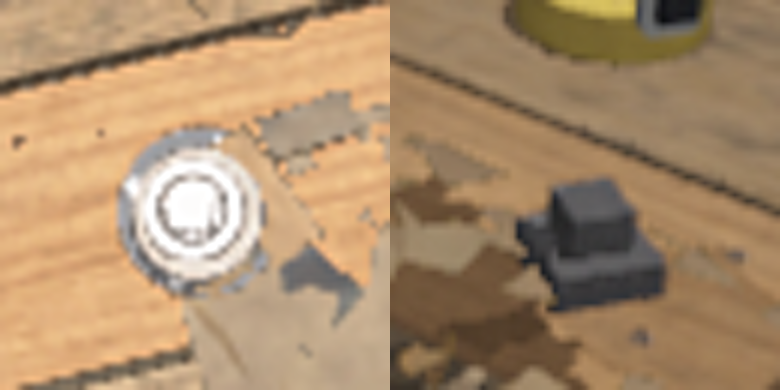

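The top crop shows wheel and spacer nested concentrically on the arbor, centred near (192,208). The cap stands free on the right, its head at (595,215). I'll pick it up.

>>> play_rows:
  series: "-4.6 2.9 30 0 0 0 0; -4.6 2.9 60 0 0 0 0; -4.6 2.9 85 0 0 0 0; -4.6 2.9 93 0 0 0 0; -4.6 2.9 93 0 0 0 0"
  grip_force: 30

```text
time_s: 21.7
tcp_pos: [572.0, -66.0, 22.3]
tcp_rot: [-0.497, -3.101, -0.0]
force: [-0.2, -0.4, -0.4]
grip_width: 0.999
finger_force: 0.0
```

>>> play_rows:
  series: "0 0 0 0 0 0 0; 0 0 0 0 0 0 0.2; 0 0 0 0 0 0 0.2"

```text
time_s: 22.0
tcp_pos: [573.5, -66.3, 24.0]
tcp_rot: [0.497, 3.099, -0.0]
force: [-0.5, 0.7, 0.6]
grip_width: 0.796
finger_force: 0.0
```

Run:
```python
from h import *
mv((571.6,-66,20),71.8)
```

```text
t 22.0 tcp [573.5 -66.3  24. ] yaw_y 71.8 tilt [-0.003  0.    -1.   ] F [-0.5  0.7  0.6] T [ 0.01 -0.    0.03] grip 0.796 0.0
shift [ 1.9 -0.3  4. ] turn -0.007218034784727934
```

>>> play_rows:
  series: "1.9 -0.3 4 0 0 0 0.3; 1.9 -0.3 4 0 0 0 0.4; 1.9 -0.3 4 0 0 0 0.4; 1.9 -0.3 4 0 0 0 0.4"

```text
time_s: 22.4
tcp_pos: [570.1, -65.8, 18.3]
tcp_rot: [-0.497, -3.102, 0.0]
force: [0.3, 0.6, -0.4]
grip_width: 0.598
finger_force: 0.0
```

>>> play_rows:
  series: "0 0 0 0 0 0 0.6; 0 0 0 0 0 0 0.8; 0 0 0 0 0 0 0.9; 0 0 0 0 0 0 0.9; 0 0 0 0 0 0 0.9"

```text
time_s: 22.9
tcp_pos: [570.5, -65.9, 18.5]
tcp_rot: [0.497, 3.101, -0.0]
force: [0.4, 0.5, 2.1]
grip_width: 0.297
finger_force: 30.0
```

Run:
```python
from h import *
mv((571.6,-66,20),71.8)
```

```text
t 22.9 tcp [570.5 -65.9  18.5] yaw_y 71.8 tilt [-0.001 -0.    -1.   ] F [0.4 0.5 2.1] T [-0.1  -0.04 -0.06] grip 0.297 30.009760558605194
shift [-1.   0.2 -1.5] turn -0.004938030414933792
```

>>> play_rows:
  series: "0 0 -30 0 0 0 0.9; 0 0 -70 0 0 0 0.9; 0 0 -120 0 0 0 0.9; 0 0 -170 0 0 0 0.9; 0 0 -210 0 0 0 0.9"
  grip_force: 60

```text
time_s: 23.4
tcp_pos: [570.3, -65.6, 230.8]
tcp_rot: [0.497, 3.101, 0.0]
force: [0.4, -0.6, -2.2]
grip_width: 0.287
finger_force: 60.9
```

>>> play_rows:
  series: "25 41 0 0 0 0 0.9; 50 82 0 0 0 0 0.9; 75 124 0 0 0 0 0.9; 100 165 0 0 0 0 0.9; 125 206 0 0 0 0 0.9"

```text
time_s: 23.9
tcp_pos: [514.3, 170.6, 227.6]
tcp_rot: [-0.497, -3.1, 0.0]
force: [0.7, 0.2, -1.8]
grip_width: 0.289
finger_force: 61.0
```

>>> play_rows:
  series: "27 41 0 0 0 0 0.9; 55 80 0 0 0 0 0.9; 65 85 10 0 0 -8 0.9; 65 85 40 0 0 -8 0.9; 65 85 70 0 0 -8 0.9"

```text
time_s: 24.4
tcp_pos: [480.1, 271.2, 157.7]
tcp_rot: [0.276, 3.129, 0.001]
force: [-0.3, 0.0, -2.1]
grip_width: 0.289
finger_force: 61.0
```

>>> play_rows:
  series: "0 0 0 0 0 0 0.9; 0 0 0 0 0 0 0.9; 0 0 0 0 0 0 0.9"

```text
time_s: 24.7
tcp_pos: [481.9, 270.4, 159.9]
tcp_rot: [0.28, 3.127, 0.002]
force: [0.2, -0.2, -0.8]
grip_width: 0.291
finger_force: 60.9
```

Run:
```python
from h import *
mv((478.85,270,93),81.8)
```

```text
t 24.7 tcp [481.9 270.4 159.9] yaw_y 79.8 tilt [-0.002  0.002 -1.   ] F [ 0.2 -0.2 -0.8] T [ 0.04 -0.   -0.02] grip 0.291 60.89475631713867
shift [ 3.  -1.  66.9] turn -2.0326265909700254
```

>>> play_rows:
  series: "3 -1 25 0 0 0 0.9; 3 -1 45 0 0 0 0.9; 3 -1 60 0 0 0 0.9; 3 -1 66 0 0 0 0.9; 3 -1 66 0 0 0 0.9"

```text
time_s: 25.2
tcp_pos: [477.6, 269.5, 92.3]
tcp_rot: [-0.28, -3.129, 0.0]
force: [-0.5, 0.1, -1.6]
grip_width: 0.285
finger_force: 61.0
```

>>> play_rows:
  series: "0 0 0 0 0 0 0.9; 0 0 0 0 0 0 0.9; 0 0 0 0 0 0 0.9; 0 0 0 0 0 0 0.9"

```text
time_s: 25.6
tcp_pos: [478.0, 269.8, 93.0]
tcp_rot: [0.28, 3.128, 0.001]
force: [-0.1, -0.3, -1.8]
grip_width: 0.283
finger_force: 61.0
```

Run:
```python
from h import *
mv((478.85,270,89),79.8)
```

```text
t 25.6 tcp [478.  269.8  93. ] yaw_y 79.8 tilt [-0.001  0.001 -1.   ] F [-0.1 -0.3 -1.8] T [-0.03 -0.03 -0.  ] grip 0.283 60.98535418510437
shift [-0.8  0.4  4. ] turn -0.011799737085539164
```

>>> play_rows:
  series: "-0.8 0.4 1 0 0 0 0.9; -0.8 0.4 2.5 0 0 0 0.9; -0.8 0.4 4 0 0 0 0.9; -0.8 0.4 4 0 0 0 0.9; -0.8 0.4 4 0 0 0 0.9"

```text
time_s: 26.1
tcp_pos: [478.3, 269.8, 88.2]
tcp_rot: [-0.279, -3.129, 0.0]
force: [0.1, 0.3, -1.6]
grip_width: 0.284
finger_force: 61.0
```

>>> play_rows:
  series: "0 0 0.7 0 0 0 0.9; 0 0 1.4 0 0 0 0.9; 0 0 1.4 0 0 0 0.9; 0 0 1.4 0 0 0 0.9"

```text
time_s: 26.5
tcp_pos: [478.4, 269.8, 86.9]
tcp_rot: [-0.28, -3.129, 0.0]
force: [0.2, 0.7, -2.4]
grip_width: 0.288
finger_force: 61.0
```

Run:
```python
from h import *
mv((478.85,270,88),79.8)
```

```text
t 26.5 tcp [478.4 269.8  86.9] yaw_y 79.8 tilt [ 0. -0. -1.] F [ 0.2  0.7 -2.4] T [ 0.02 -0.04  0.05] grip 0.288 60.98765015602112
shift [-0.4  0.3 -1.1] turn -0.009480312387552203
```

>>> play_rows:
  series: "0 0 0.7 0 0 0 0.9; 0 0 1.4 0 0 0 0.9; 0 0 2 0 0 0 0.9; 0 0 2 0 0 0 0.9"

```text
time_s: 26.9
tcp_pos: [478.3, 269.8, 84.8]
tcp_rot: [-0.279, -3.129, 0.0]
force: [0.1, -0.2, -1.4]
grip_width: 0.294
finger_force: 61.0
```

>>> play_rows:
  series: "0 0 0.7 0 0 0 0.9; 0 0 1.4 0 0 0 0.9; 0 0 1.4 0 0 0 0.9; 0 0 1.4 0 0 0 0.9"

```text
time_s: 27.3
tcp_pos: [478.4, 269.8, 83.5]
tcp_rot: [-0.28, -3.129, 0.0]
force: [0.2, -0.4, -1.0]
grip_width: 0.288
finger_force: 61.0
```

No contact yet, so the socket is already sliding over the tang. I'll keep lowering gently.

>>> play_rows:
  series: "0 0 0.8 0 0 0 0.9; 0 0 1.6 0 0 0 0.9; 0 0 2.4 0 0 0 0.9; 0 0 3 0 0 0 0.9; 0 0 3 0 0 0 0.9"

```text
time_s: 27.8
tcp_pos: [478.3, 269.8, 80.4]
tcp_rot: [-0.279, -3.129, 0.0]
force: [0.1, 0.2, -2.0]
grip_width: 0.29
finger_force: 61.0
```

>>> play_rows:
  series: "0 0 0.8 0 0 0 0.9; 0 0 1.6 0 0 0 0.9; 0 0 2 0 0 0 0.9; 0 0 2 0 0 0 0.9; 0 0 2 0 0 0 0.9"

```text
time_s: 28.3
tcp_pos: [478.4, 269.8, 78.7]
tcp_rot: [0.279, 3.129, -0.0]
force: [-0.1, 0.9, 0.3]
grip_width: 0.287
finger_force: 61.1
```

Run:
```python
from h import *
mv(None)
from plant import vision
s=vision.read_camera("scene"); np.savez("scene5.npz",**s)
im=cv2.resize(s["frame"][150:210,180:240],(480,480),interpolation=cv2.INTER_CUBIC); cv2.imwrite("pics/w5.png",im[...,::-1])
```

```text
t 28.3 tcp [478.4 269.8  78.7] yaw_y 79.8 tilt [-0. -0. -1.] F [-0.1  0.9  0.3] T [-0.07  0.01 -0.01] grip 0.287 61.069843769073486
```

View pics/w5.png

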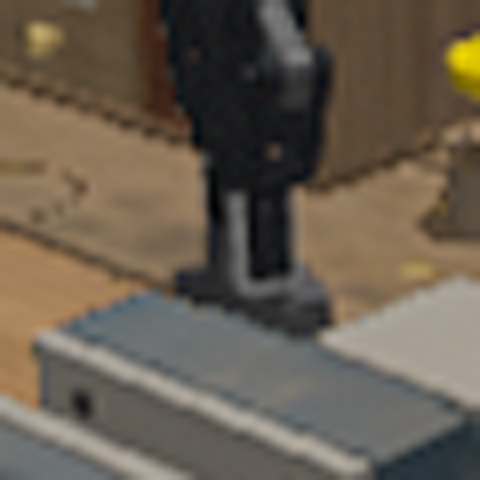

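The cap flange sits low at about (255,295), just above the vise edge, and contact came at TCP z ≈ 78.7, the expected home height. I'll press a little more to seat it flat, then let go.

>>> play_rows:
  series: "0 0 0.8 0 0 0 0.9; 0 0 1.5 0 0 0 0.9; 0 0 1.5 0 0 0 0.9; 0 0 1.5 0 0 0 0.9"

```text
time_s: 28.75
tcp_pos: [478.5, 269.8, 77.3]
tcp_rot: [0.279, 3.129, -0.0]
force: [-1.2, -0.5, 2.7]
grip_width: 0.285
finger_force: 61.5
```

>>> play_rows:
  series: "0 0 0 0 0 0 0.8; 0 0 0 0 0 0 0.7; 0 0 0 0 0 0 0.6; 0 0 0 0 0 0 0.4; 0 0 0 0 0 0 0.4"

```text
time_s: 29.25
tcp_pos: [478.6, 269.9, 76.9]
tcp_rot: [0.279, 3.129, 0.0]
force: [0.2, 0.5, 0.5]
grip_width: 0.598
finger_force: 0.0
```

>>> play_rows:
  series: "0 0 -3 0 0 0 0; 0 0 -10 0 0 0 0; 0 0 -30 0 0 0 0; 0 0 -60 0 0 0 0; 0 0 -100 0 0 0 0"

```text
time_s: 29.75
tcp_pos: [476.9, 269.2, 176.8]
tcp_rot: [-0.279, -3.126, 0.003]
force: [0.4, 0.5, 0.2]
grip_width: 1.001
finger_force: 0.0
```

>>> play_rows:
  series: "0 20 -40 0 0 0 0; 0 60 -80 0 0 0 0; 0 110 -80 0 0 0 0; 0 160 -80 0 0 0 0; 0 200 -80 0 0 0 0"

```text
time_s: 30.25
tcp_pos: [514.4, 469.1, 259.0]
tcp_rot: [0.279, 3.127, 0.004]
force: [0.8, -0.4, -0.4]
grip_width: 1.0
finger_force: 0.0
```

Run:
```python
from h import *
mv(None)
from plant import vision
c=vision.read_camera("top"); s=vision.read_camera("scene")
for k,d in(("top",c),("scene",s)):
    q=pts(d).reshape(-1,3); q=q[np.hypot(*(q[:,:2]-(479,268)).T)<30]
    for lo,hi in((84,110),(68,84)):
        a=q[(q[:,2]>lo)&(q[:,2]<hi)]; print(k,lo,len(a),np.median(a,0).round(1),a[:,2].std() if len(a) else 0)
im=np.hstack([cv2.resize(c["frame"][180:240,200:260],(390,390),interpolation=cv2.INTER_CUBIC),cv2.resize(s["frame"][150:210,180:240],(390,390),interpolation=cv2.INTER_CUBIC)]); cv2.imwrite("pics/w6.png",im[...,::-1])
```

```text
t 30.25 tcp [514.4 469.1 259. ] yaw_y 79.8 tilt [-0.002  0.002 -1.   ] F [ 0.8 -0.4 -0.4] T [-0.02 -0.05 -0.02] grip 1.0 0.0
top 84 71 [479.7 269.5  94.8] 2.0156538731881035
top 68 124 [477.8 265.3  76.5] 2.2913386312410937
scene 84 61 [474.7 259.   90.8] 2.550731809836444
scene 68 106 [471.5 255.4  74. ] 3.5478806417694777
```

View pics/w6.png

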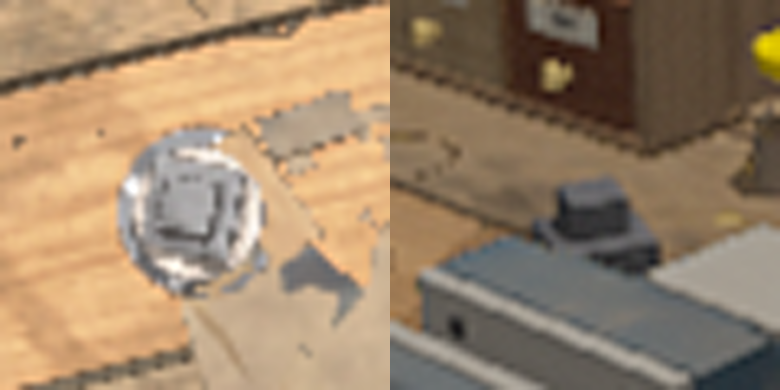

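The cap sits centred and level on the spacer (top crop near (192,205)). Its head top reads about 94.8 mm, against 94 when home and 104 when unfitted. I'm handing the job in.

```bash
python3 -c "
from plant import workorder
print(workorder.close_job())"
```

```text
the job is handed in; nothing more can be done
None
```

The wheel, spacer and cap are on the arbor in that order, with the cap home on the tang and flat on the spacer and the gripper clear. The push on the arbor's head read at most about 6 N, and the job was handed in at about 30 s.

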